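# Clamp a tin with the ratchet trigger

### The job

Get the small tin clamped for opening: slide the clear guard off the trigger, all the way along its track until it covers the jaw, then pump the orange trigger towards the fixed black grip until the jaw has pressed the tin home into the V fence and its black pointer stands in the green zone. Move the jaw only with the trigger, leave the tin and the things round about untouched, and never drive the pointer deep into the red, which dents the tin. Finish holding: end with the gripper still pressing the trigger, the pointer in the green and the guard still fully over the jaw.

Things in the scene. Friction and masses are not known exactly. Their poses are not given: they have to be found in the camera images.
- clamp: Clamp station fixed to the worktop, aluminium base 124 x 338 x 12 mm (x, y, z). Origin on the worktop under its middle; +y is the clamping direction (trigger at -y end, fence at +y), x across. Grey housing cheeks under trigger and grip: 40 mm high, x up to +-0.030, y -0.157 to -0.065. The jaw's toothed rack lies below z 0.028 and sticks out up to 35 mm past the -y end.
- guard_slide (a joint): Clear hood with yellow edges (x +-0.060, 100 mm long in y, top z 0.106) on a straight track, slides along +y of clamp. 0 m: it hides trigger and grip (y -0.153 to -0.053). 0.130 m: end stop, hood at y -0.023 to 0.077 over the jaw, trigger free. About 1.5 N friction, stays where left.
- guard_grip (a point): Middle of the black bar handle on top of the guard: 16 mm thick along clamp y, 44 mm along x, free height z 0.109 to 0.138; point at z 0.125. Pinch it along y from above. Moves with the guard.
- trigger_slide (a joint): Sliding trigger: 0 m released, 0.020 squeezed towards the fixed grip (+y of clamp). A spring returns it (2 to 4 N). Squeezing drives a pawl that catches the jaw's rack (tooth pitch 6 mm: up to 6 mm of each stroke is lost before it catches) and carries the jaw along 1:1; on release the pawl clicks back and the jaw stays.
- trigger_mid (a point): Centre of the orange trigger blade: 34 mm wide (x), 12 mm thick along clamp y, free from z 0.040 to its top at 0.093; point at z 0.072. Moves with the trigger. Outer (-y) face of trigger to far (+y) face of the fixed grip: 58 mm released, 38 mm squeezed (gap between them 30 to 10 mm).
- trigger: The trigger itself with its orange blade (frame coincides with clamp's when released).
- fixed_grip_mid (a point): Centre of the fixed black grip post (36 mm wide in x, 16 mm thick along clamp y, top z 0.095), at z 0.072; 44 mm ahead (+y) of the released trigger's centre.
- jaw_slide (a joint): Travel of the blue jaw from its rear stop along +y of clamp (0 to 0.085 m). Its drag of 3.5 N is all the clamping force it keeps by itself: the pressure falls off when the trigger is released, and the next stroke builds it up again. Pad starts 27 to 45 mm short of the tin: several strokes.
- jaw: Blue block of the jaw, 58 x 36 x 34 mm, top z 0.050. Its frame coincides with clamp's at joint 0. On top a scale: white next to the pad, green, then red to the rear.
- pad_slide (a joint): Compression of the sprung pad into the jaw, 0 m free to 0.030 stop, 700 N/m. A black pointer on the pad rides over the jaw's scale: white 0 to 0.010, green 0.010 to 0.020 (7 to 14 N), red above; beyond 0.027 the tin is dented. While clamping the trigger needs pad force + 3.5 N drag + 4 N spring.
- pad: Rubber-faced plate of the pad, 60 x 40 mm. Its frame coincides with clamp's at jaw 0 and pad 0.
- pad_front (a point): Middle of the rubber face that meets the tin (z 0.040); with the pad free it is at y 0.016 + jaw travel in clamp's frame.
- tin_home (a point): Where the centre of the tin's underside lies when the tin is fully home in the white V fence (58 mm high, at the +y end): x 0, y 0.105, z 0.012 in clamp's frame.
- tin: Small green food tin, diameter 75, height 58 mm, loose on the base plate (its underside z 0.012), between pad and fence, 7 to 12 mm short of home; origin at the centre of its underside.
- shaker: Steel churn-shaped shaker, 62 mm dia, 113 mm high, bystander; origin under its middle.
- spice_jar: Glass spice jar with green cap, 46 mm dia, 106 mm high, bystander; origin under its middle.
- measuring_cup: Steel measuring cup with strap handle, 79 x 105 x 79 mm, bystander; origin under its middle.
Things that resemble listed ones, but are neither listed nor needed, are in the scene too. What is shaped like the tin but blue or purple is not meant.

How it is judged:
By the outcome, as a careful person would: the job done as asked, in the order asked, and still so for the second after the job is handed in, while the arm keeps its last pose, push and grip.
It also fails if it takes over 67 s, if anything falls off the work surface, if the arm or the gripper's body presses on something with over 40 N, if the wrist force passes 120 N, or if a joint passes its speed limit or range.

### The arm

A 6-joint arm with a two-finger parallel gripper is mounted at the origin on a cart in front of the work surface, level with it; the furniture and walls round the work are solid. World frame = base frame: x ahead of the robot, y to its left, z up, the work surface at z = 0. Lengths are in m, angles in degrees, forces in N, time in s.
With the tool pointing down it reaches from about 0.35 to 0.875 m from the base axis. Payload 4.2 kg.
Tool frame: the origin (TCP) lies on the centre line of the jaws, within the pads' length; the fingertips stand 11 mm ahead of it and the grasp point (between the pads) lies 8 mm behind it; z points along the fingers, y is the line along which they close (so a half turn about z gives the same grasp; the last joint's range is limited). The gripper opens to 87 mm and grips with 3 to 60 N. Pads are 19 mm wide; open, the fingers measure 117 mm over their backs; the gripper's body (75 mm by 190 mm) begins 51 mm behind the grasp point.
Start: joints at [86.837, 22.042, 0.453, 0, -68.411, -14.817], TCP at [0.193, 0.594, 0.234] pointing down, gripper open.
Joint ranges: [-179.83, 179.83], [-69.29, 118.12], [-61.27, 80.66], [-181.25, 117.63], [-171.15, -9.14], [-177.46, 177.46]. Speed limits (degrees/s): [159.86, 159.86, 180, 180, 180, 180].

### API

Orientations are given as a 3x3 rotation matrix whose columns are the frame's x, y, z axes.
In Python, from station import r gives the robot as it stands.
- The arm moves only by the tool servo_tool, never from a script. Its argument "commands" is a list that holds one entry, the list of rows, each a list of 7 numbers: the closure, from 0 (fully open) to 1 (shut), then the shift along the tool's x, y, z in mm, then the turn, a rotation vector about the tool's x, y, z in rad. In form: [[[claw, x, y, z, ax, ay, az], ...]]. A call has exactly 5 rows; each row is the pose to reach, as a shift and turn from the pose commanded when the call began, along the tool's axes at that moment; what a row does not reach only later rows make up. A row lasts 1/10 s, in which the tool goes at most 50 mm and 8.59 degrees, less where a joint would pass 70% of its speed; a pose out of reach is approached as far as the arm can. A call with a gripper value outside its range is refused whole. The fingers move at their own pace and stop on an object; the grip force is fixed at half the most. Time passes only in rows, so rows that repeat a pose let the fingers close, or fill a call up. It gives the time, the measured TCP pose, the force, the opening and the grip force at its end, in the units of the state.
- r.sense(): the state, without advancing time (a new reading comes with each control period).
- r.capture(name): name is "scene" or "top" or "wrist"; returns a dict with "pixels" (420x560x3 uint8, red, green, blue), "camera_matrix" (3x3 intrinsics, pixels), "R" (3x3) and "t" (3): a world point X has camera coordinates R X + t. Camera axes: x right, y down, z forward; pixel columns grow to the right and rows downward; lengths in m; the calibration is good to about 2 mm. The wrist camera is an equidistant fisheye: a pixel r from the principal point sees the ray r / f radians off the axis. A picture is of the moment at which its call begins. There is no depth.
- r.finish_job(): hands the job in; it is judged then, once.
The state is a dict: "time_s": time; "joints": joint angles; "joint_velocities": joint speeds; "effort": joint torques, N m; "tcp_pos": TCP position; "ee_rot": TCP orientation; "wrist_force": force on the tool from outside, world axes, zero at the start; "moment": the same for the moment, N m; "gripper_width": opening from 0.0 (shut) to 1.0 (fully open); "gripper_force": force on a finger pad.
Only numpy, scipy, OpenCV 4.12 (cv2) and the standard library are available. Lean on these libraries where they do the work, as an engineer would, in place of code of your own. Each camera call takes 0.05 s, during which the arm holds its last target. There are 200 camera calls.

## Working session

There is one attempt and no reset: what is moved stays moved. The work goes in short steps, Python scripts to look and compute and a tool call to move; the robot and the scene stay as the last step left them, time stands still between calls to the robot, and variables do not carry over. Pictures are saved under pics/ and viewed, at most 10 in all, crops included, and the job is handed in when it is done.

Besides the shell and the picture viewer there is one more tool, called after "Request:" as a command line: name --argument value ..., lists and objects as JSON in quotes. servo_tool: Moves the arm, as the interface text tells. Its arguments: {"type":"object","properties":{"commands":{"type":"array","items":{"type":"array","items":{"type":"array","items":{"type":"number"}}}}},"required":["commands"]}

```bash
mkdir -p pics
cat > h.py <<'E'
import numpy as np, cv2
from station import r
def cap(n,f):
    c=r.capture(n); cv2.imwrite(f'pics/{f}.png',c['pixels'][:,:,::-1]); np.savez(f'pics/{f}.npz',**c); return c
def ray(c,u,v,fish=False):
    K=c['camera_matrix'];x=(u-K[0,2])/K[0,0];y=(v-K[1,2])/K[1,1]
    if fish:
        t=np.hypot(x,y);s=np.sin(t)/t if t>0 else 1;d=np.array([x*s,y*s,np.cos(t)])
    else: d=np.array([x,y,1.])
    d=c['R'].T@d; return -c['R'].T@c['t'], d/np.linalg.norm(d)
def tri(*rs):
    A=0;b=0
    for o,d in rs:
        P=np.eye(3)-np.outer(d,d);A=A+P;b=b+P@o
    return np.linalg.solve(A,b)
def onz(c,u,v,z,fish=False):
    o,d=ray(c,u,v,fish);return o+d*(z-o[2])/d[2]
def proj(c,X,fish=False):
    K=c['camera_matrix'];p=c['R']@np.array(X)+c['t']
    q=p[:2]/p[2]
    if fish:
        n=np.hypot(*p[:2]);q=p[:2]/n*np.arctan2(n,p[2])
    return [K[0,0]*q[0]+K[0,2],K[1,1]*q[1]+K[1,2]]
E
python3 - <<'E'
from h import *
for n in('scene','top'):
    c=cap(n,n+'0');print(n,-c['R'].T@c['t'],c['camera_matrix'][0,0])
a=[cv2.imread(f'pics/{n}0.png') for n in('scene','top')]
E
```

```text
scene [-0.10242246 -0.66933053  0.7973694 ] 456.2025898582083
top [0.37761247 0.02701044 1.22775234] 471.9128135997559
```

View pics/scene0.png

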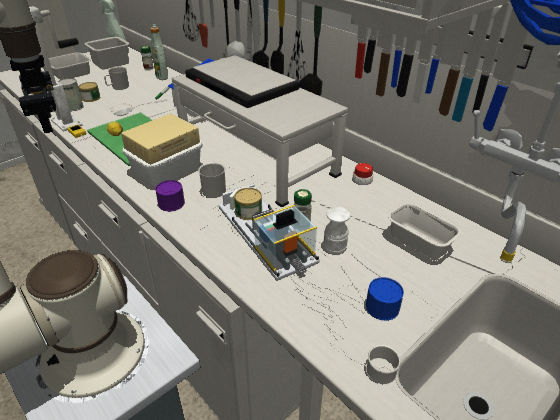

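View pics/top0.png

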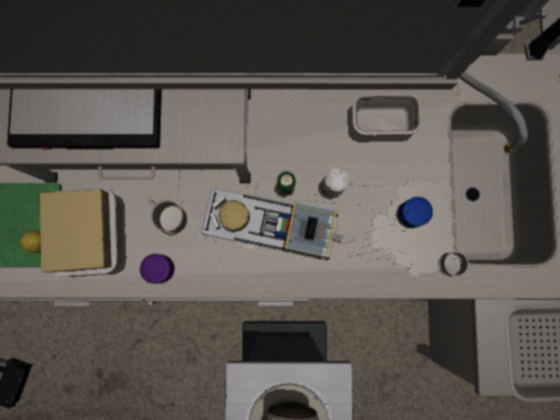

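Scene view: the clamp is at about (275,235), with its guard handle at (285,217) and the green tin at (248,202). Top view: handle (311,228), tin (233,215). Possible mix-ups:
- **Tin:** purple can at (156,268) and blue can at (415,212) in the top view. Both are excluded by colour.
- **Trigger:** the fixed black grip, next to the orange blade at scene (290,243).
- **Guard handle:** only one black bar, at (311,228).

Next I'll check the choice in close crops.

Run:
```python
from h import *
a=cv2.imread('pics/top0.png')[175:270,195:350];cv2.imwrite('pics/topc.png',cv2.resize(a,None,fx=5,fy=5,interpolation=cv2.INTER_CUBIC))
a=cv2.imread('pics/scene0.png')[180:280,215:345];cv2.imwrite('pics/scenec.png',cv2.resize(a,None,fx=6,fy=6,interpolation=cv2.INTER_CUBIC))
```

```text
(no output)
```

View pics/topc.png

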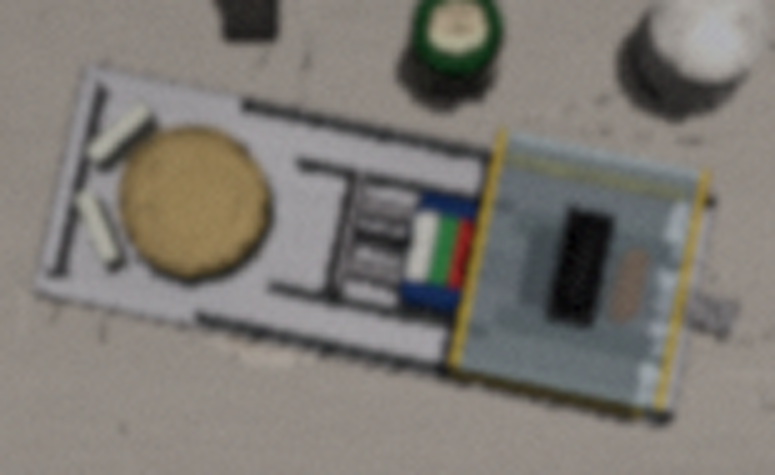

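View pics/scenec.png

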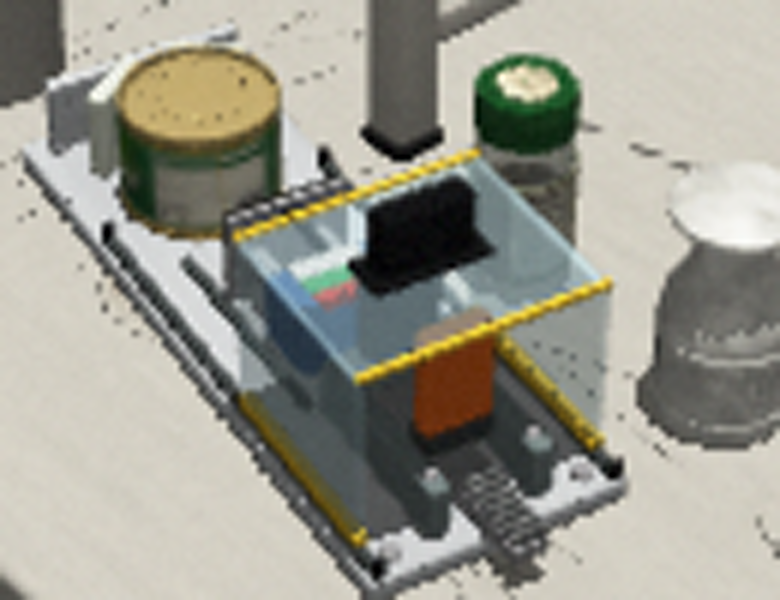

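The crops confirm it: green tin with a gold lid, one black handle, and the orange blade under the hood.

Run:
```python
from h import *
t=np.load('pics/top0.npz');s=np.load('pics/scene0.npz')
T=lambda p:ray(t,p[0]/5+195-.4,p[1]/5+175-.4)
S=lambda p:ray(s,p[0]/6+215-.4,p[1]/6+180-.4)
P=[tri(T(a),S(b)) for a,b in [((502,132),(478,154)),((455,368),(235,237)),((708,172),(612,284)),((663,415),(360,380))]]
for p in P:print(p.round(4))
m=np.mean(P,0);dy=(P[0]+P[1]-P[2]-P[3])/2;dx=(P[0]+P[2]-P[1]-P[3])/2
print('c',m,'len',np.linalg.norm(dy),np.linalg.norm(dx))
yaw=np.degrees([np.arctan2(-dy[0],dy[1]),np.arctan2(dx[1],dx[0])]);print('yaw',yaw)
# plate corners at z .012
Q=[onz(t,p[0]/5+194.6,p[1]/5+174.6,.012) for p in((90,68),(40,292))];print(Q)
d=Q[0]-Q[1];print(np.linalg.norm(d),np.degrees(np.arctan2(d[1],d[0])))
print('far mid',(Q[0]+Q[1])/2)
print('handle',onz(t,580/5+194.6,266/5+174.6,.132), 'handle tri', tri(T((585,210)),S((462,185))), tri(T((577,320)),S((372,214))))
print('tin',tri(T((197,202)),S((198,97))))
s=r.sense();print(s['tcp_pos'],s['ee_rot'],s['joints'],s['gripper_width'])
```

```text
[ 0.5496 -0.0127  0.1034]
[0.4356 0.0102 0.1059]
[ 0.5297 -0.1111  0.1038]
[ 0.4141 -0.0887  0.1068]
c [ 0.48224883 -0.05058671  0.1049981 ] len 0.10082340451761358 0.11704412766221622
yaw [-11.85068185 -11.15431519]
[array([0.5972925 , 0.19924329, 0.012     ]), array([0.47978836, 0.22306873, 0.012     ])]
0.11989526672458328 -11.462047595174349
far mid [0.53854043 0.21115601 0.012     ]
handle [ 0.48223582 -0.04798119  0.132     ] handle tri [ 0.50716633 -0.04936533  0.12997882] [ 0.45725142 -0.04652601  0.13928311]
tin [0.51910323 0.13779729 0.06736851]
[0.19276664 0.59398979 0.23258286] [[ 9.51121664e-01 -3.08816038e-01 -4.84990365e-04]
 [-3.08816396e-01 -9.51119826e-01 -1.87372966e-03]
 [ 1.17353818e-04  1.93191785e-03 -9.99998127e-01]] [ 8.68359466e+01  2.20853534e+01  3.87394981e-01 -2.34662314e-02
 -6.84107702e+01 -1.48152136e+01] 0.9996676071408724
```

Request:
servo_tool --commands '[[[0,31.5,34.7,0,0,0,0],[0,63,69.4,0,0,0,0],[0,94.5,104,0,0,0,0],[0,126,139,0,0,0,0],[0,157.5,173.5,0,0,0,0]]]'

```text
time_s: 0.6
tcp_pos: [0.2894, 0.3787, 0.2332]
ee_rot: [[0.951, -0.308, -0.0], [-0.308, -0.951, -0.001], [-0.0, 0.001, -1.0]]
wrist_force: [-0.2, 0.3, -0.4]
gripper_width: 1.004
gripper_force: 0.0
```

Request:
servo_tool --commands '[[[0,31.5,34.7,0,0,0,0],[0,63,69.4,0,0,0,0],[0,94.5,104,0,0,0,0],[0,126,139,0,0,0,0],[0,157.5,173.5,0,0,0,0]]]'

```text
time_s: 1.1
tcp_pos: [0.3855, 0.1652, 0.2335]
ee_rot: [[0.951, -0.308, 0.0], [-0.308, -0.951, 0.0], [-0.0, -0.0, -1.0]]
wrist_force: [0.7, 0.1, 0.3]
gripper_width: 1.001
gripper_force: 0.0
```

Request:
servo_tool --commands '[[[0,31.5,34.7,2,0,0,-0.03],[0,63,69.4,4,0,0,-0.06],[0,94.5,104,6,0,0,-0.09],[0,126,139,8,0,0,-0.114],[0,157.5,173.5,10,0,0,-0.114]]]'

```text
time_s: 1.6
tcp_pos: [0.4819, -0.0484, 0.2234]
ee_rot: [[0.98, -0.198, -0.0], [-0.198, -0.98, 0.0], [-0.0, -0.0, -1.0]]
wrist_force: [1.9, 0.7, 0.9]
gripper_width: 1.0
gripper_force: 0.0
```

Request:
servo_tool --commands '[[[0,0,0,0,0,0,0],[0,0,0,0,0,0,0],[0,0,0,0,0,0,0],[0,0,0,0,0,0,0],[0,0,0,0,0,0,0]]]'

```text
time_s: 2.1
tcp_pos: [0.4815, -0.0453, 0.2238]
ee_rot: [[0.981, -0.196, 0.0], [-0.196, -0.981, 0.0], [0.0, -0.0, -1.0]]
wrist_force: [-0.6, -0.2, 0.7]
gripper_width: 1.0
gripper_force: 0.0
```

Run:
```python
from h import *
c=cap('wrist','w1')
a=cv2.imread('pics/w1.png');cv2.imwrite('pics/w1b.png',cv2.resize(a,(800,600),interpolation=cv2.INTER_CUBIC))
s=r.sense();print(s['tcp_pos'],s['ee_rot'],s['time_s'],-c['R'].T@c['t'])
```

```text
[ 0.48148983 -0.04542423  0.22379916] [[ 9.80521550e-01 -1.96411021e-01  4.48688424e-04]
 [-1.96411111e-01 -9.80521620e-01  1.65915554e-04]
 [ 4.07361057e-04 -2.50811168e-04 -9.99999886e-01]] 2.15 [ 0.56095817 -0.06279359  0.37476648]
```

View pics/w1b.png

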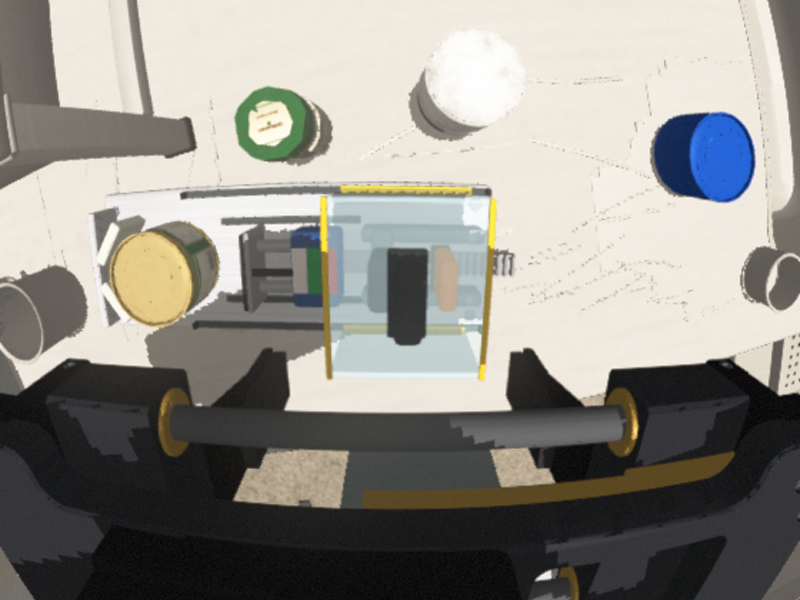

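The wrist view shows the handle at (407,297), trigger top at (447,278), guard edges at columns 325 and 491, and jaw scale at (315,265).

Run:
```python
from h import *
c=np.load('pics/w1.npz');s=r.sense();R=s['ee_rot'];p=s['tcp_pos']
y=np.array([.196,.981,0]);x=np.array([.981,-.196,0])
def f(n,u,v,z):
    P=onz(c,u*.7,v*.7,z,True);d=P-p;print(n,P.round(4),'along x,y from tcp mm',(1000*d@x).round(1),(1000*d@y).round(1))
f('h',407,297,.132);f('trigtop',447,278,.093);f('tin',151,275,.070)
for q in((324,198),(329,378),(493,200),(483,372)):f('g',*q,.106)
f('jawfront',246,265,.05)
# handle height by two views
t=np.load('pics/top0.npz');print(tri(ray(c,407*.7,297*.7,True),ray(t,580/5+194.6,266/5+174.6)))
```

```text
h [ 0.4874 -0.0533  0.132 ] along x,y from tcp mm 7.3 -6.6
trigtop [ 0.4829 -0.0788  0.093 ] along x,y from tcp mm 7.9 -32.5
tin [0.5229 0.1328 0.07  ] along x,y from tcp mm 5.7 182.9
g [ 0.548  -0.0166  0.106 ] along x,y from tcp mm 59.5 41.3
g [0.4353 0.0079 0.106 ] along x,y from tcp mm -55.7 43.2
g [ 0.5278 -0.113   0.106 ] along x,y from tcp mm 58.7 -57.2
g [ 0.4198 -0.0911  0.106 ] along x,y from tcp mm -51.5 -56.9
jawfront [0.5104 0.0622 0.05  ] along x,y from tcp mm 7.2 111.3
[ 0.4832274  -0.05086587  0.11654222]
```

Request:
servo_tool --commands '[[[0,2,3,25,0,0,0],[0,4,6,50,0,0,0],[0,4,6,75,0,0,0],[0,4,6,92,0,0,0],[0,4,6,99,0,0,0]]]'

```text
time_s: 2.65
tcp_pos: [0.4833, -0.0527, 0.123]
ee_rot: [[0.98, -0.198, -0.003], [-0.198, -0.98, -0.0], [-0.003, 0.001, -1.0]]
wrist_force: [-0.1, 0.4, 0.3]
gripper_width: 1.0
gripper_force: 0.0
```

Request:
servo_tool --commands '[[[0.5,0,0,0,0,0,0],[0.75,0,0,0,0,0,0],[0.85,0,0,0,0,0,0],[0.95,0,0,0,0,0,0],[1,0,0,0,0,0,0]]]'

```text
time_s: 3.15
tcp_pos: [0.4847, -0.0531, 0.1252]
ee_rot: [[0.98, -0.198, 0.001], [-0.198, -0.98, 0.0], [0.001, -0.001, -1.0]]
wrist_force: [-0.4, 0.4, -0.6]
gripper_width: 0.634
gripper_force: 0.0
```

Request:
servo_tool --commands '[[[1,0,0,0,0,0,0],[1,0,0,0,0,0,0],[1,0,0,0,0,0,0],[1,0,0,0,0,0,0],[1,0,0,0,0,0,0]]]'

```text
time_s: 3.65
tcp_pos: [0.4844, -0.053, 0.1245]
ee_rot: [[0.98, -0.199, -0.0], [-0.199, -0.98, 0.0], [-0.0, -0.0, -1.0]]
wrist_force: [-0.1, -0.9, 1.1]
gripper_width: 0.183
gripper_force: 30.0
```

Request:
servo_tool --commands '[[[1,0,-12,0,0,0,0],[1,0,-26,0,0,0,0],[1,0,-40,0,0,0,0],[1,0,-54,0,0,0,0],[1,0,-68,0,0,0,0]]]'

```text
time_s: 4.15
tcp_pos: [0.4987, 0.015, 0.1246]
ee_rot: [[0.98, -0.198, 0.001], [-0.198, -0.98, 0.0], [0.001, -0.0, -1.0]]
wrist_force: [4.1, -3.3, -2.9]
gripper_width: 0.183
gripper_force: 30.0
```

Request:
servo_tool --commands '[[[1,0,-14,0,0,0,0],[1,0,-28,0,0,0,0],[1,0,-40,0,0,0,0],[1,0,-50,0,0,0,0],[1,0,-56,0,0,0,0]]]'

```text
time_s: 4.65
tcp_pos: [0.5103, 0.0701, 0.1245]
ee_rot: [[0.98, -0.197, 0.002], [-0.197, -0.98, 0.0], [0.002, -0.001, -1.0]]
wrist_force: [5.9, -3.1, -3.7]
gripper_width: 0.183
gripper_force: 30.0
```

Request:
servo_tool --commands '[[[1,0,-3,0,0,0,0],[1,0,-5,0,0,0,0],[1,0,-7,0,0,0,0],[1,0,-8,0,0,0,0],[1,0,-8,0,0,0,0]]]'

```text
time_s: 5.15
tcp_pos: [0.5104, 0.0711, 0.1245]
ee_rot: [[0.98, -0.198, -0.003], [-0.198, -0.98, -0.01], [-0.001, 0.01, -1.0]]
wrist_force: [9.2, -25.6, -3.7]
gripper_width: 0.183
gripper_force: 30.1
```

Request:
servo_tool --commands '[[[1,0,3,0,0,0,0],[1,0,4,0,0,0,0],[0.7,0,4,0,0,0,0],[0.3,0,4,0,0,0,0],[0,0,4,0,0,0,0]]]'

```text
time_s: 5.65
tcp_pos: [0.5095, 0.0732, 0.1246]
ee_rot: [[0.98, -0.198, -0.001], [-0.198, -0.98, 0.0], [-0.001, -0.0, -1.0]]
wrist_force: [0.0, 0.3, 0.8]
gripper_width: 0.372
gripper_force: 0.0
```

Request:
servo_tool --commands '[[[0,0,0,0,0,0,0],[0,0,0,-20,0,0,0],[0,0,0,-50,0,0,0],[0,0,20,-80,0,0,0],[0,0,50,-100,0,0,0]]]'

```text
time_s: 6.15
tcp_pos: [0.5007, 0.0243, 0.2268]
ee_rot: [[0.981, -0.195, 0.003], [-0.195, -0.981, 0.001], [0.003, -0.001, -1.0]]
wrist_force: [0.0, 0.3, -0.2]
gripper_width: 0.826
gripper_force: 0.0
```

Request:
servo_tool --commands '[[[0,0,30,0,0,0,0],[0,0,60,0,0,0,0],[0,0,78,0,0,0,0],[0,0,78,0,0,0,0],[0,0,78,0,0,0,0]]]'

```text
time_s: 6.65
tcp_pos: [0.4844, -0.053, 0.2246]
ee_rot: [[0.98, -0.199, 0.0], [-0.199, -0.98, 0.0], [0.0, -0.0, -1.0]]
wrist_force: [0.2, 0.7, 0.1]
gripper_width: 0.999
gripper_force: 0.0
```

Run:
```python
from h import *
c=cap('wrist','w2');cap('top','top2')
a=cv2.imread('pics/w2.png')[95:305,50:400];cv2.imwrite('pics/w2b.png',cv2.resize(a,None,fx=2.2857,fy=2.2857,interpolation=cv2.INTER_CUBIC))
s=r.sense();print(s['tcp_pos'],s['time_s'],s['wrist_force'])
```

```text
[ 0.48459522 -0.05240308  0.22454696] 6.75 [-0.03252198 -0.36948357  0.11940114]
```

View pics/w2b.png

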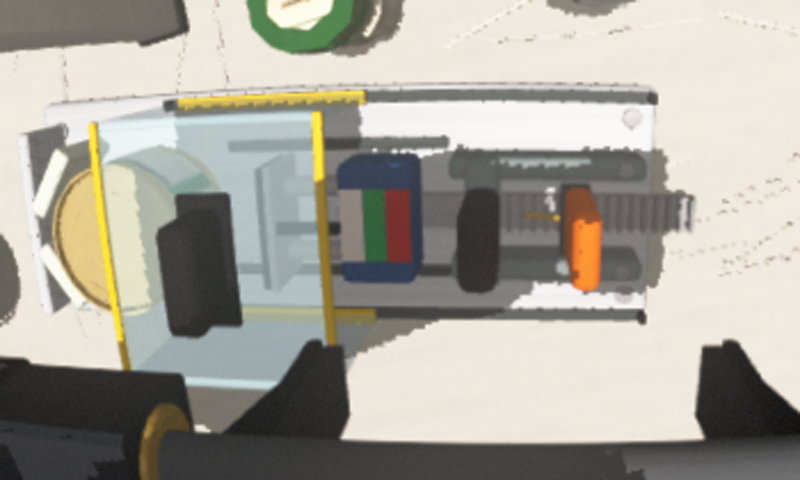

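Wrist crop 2: the guard covers the jaw area, with its rear edge at column 320. The trigger top is at about (585,253), the black grip top at about (477,250), and the pad plate at (270,220).

Run:
```python
from h import *
c=np.load('pics/w2.npz');p=r.sense()['tcp_pos']
y=np.array([.199,.98,0]);x=np.array([.98,-.199,0])
k=2.2857
def f(n,u,v,z):
    P=onz(c,u/k+50-.3,v/k+95-.3,z,True);d=P-p;print(n,P.round(4),'x,y from tcp mm',(1000*d@x).round(1),(1000*d@y).round(1))
f('trig +y edge',570,255,.093);f('trig -y edge',601,255,.093);f('trig top end',590,216,.093);f('trig low end',585,291,.093)
f('grip+y',458,260,.095);f('grip-y',498,260,.095);f('grip top end',477,190,.095);f('grip low end',477,291,.095)
f('guard rear a',316,113,.106);f('guard rear b',334,378,.106);f('guard front a',94,123,.106);
f('plate top end',655,88,.012);f('plate low',643,320,.012);f('tin',105,237,.07)
f('pad top front',262,220,.06)
```

```text
trig +y edge [ 0.4772 -0.0722  0.093 ] x,y from tcp mm -3.3 -20.9
trig -y edge [ 0.4747 -0.0844  0.093 ] x,y from tcp mm -3.3 -33.3
trig top end [ 0.4913 -0.0828  0.093 ] x,y from tcp mm 12.7 -28.5
trig low end [ 0.461  -0.0755  0.093 ] x,y from tcp mm -18.5 -27.3
grip+y [ 0.4846 -0.0284  0.095 ] x,y from tcp mm -4.8 23.5
grip-y [ 0.4814 -0.044   0.095 ] x,y from tcp mm -4.8 7.6
grip top end [ 0.5106 -0.0419  0.095 ] x,y from tcp mm 23.4 15.5
grip low end [ 0.4704 -0.033   0.095 ] x,y from tcp mm -17.8 16.2
guard rear a [0.554  0.0097 0.106 ] x,y from tcp mm 55.7 74.7
guard rear b [0.4484 0.0321 0.106 ] x,y from tcp mm -52.3 75.6
guard front a [0.5747 0.1054 0.106 ] x,y from tcp mm 56.9 172.6
plate top end [ 0.5282 -0.1296  0.012 ] x,y from tcp mm 58.1 -67.0
plate low [ 0.4092 -0.1044  0.012 ] x,y from tcp mm -63.5 -66.0
tin [0.5228 0.141  0.07  ] x,y from tcp mm -1.1 197.1
pad top front [0.5112 0.0613 0.06  ] x,y from tcp mm 3.5 116.7
```

Run:
```python
from h import *
y=np.array([.199,.98,0]);x=np.array([.98,-.199,0]);o=np.array([.4846,-.0524,0])
for n in('top0','top2'):
    c=np.load(f'pics/{n}.npz');h=cv2.cvtColor(c['pixels'],cv2.COLOR_RGB2HSV)
    m=cv2.inRange(h,(20,130,90),(32,255,255));m[:165]=0;m[275:]=0;m[:,:195]=0;m[:,350:]=0
    N,l,st,ce=cv2.connectedComponentsWithStats(m)
    for i in range(1,N):
        if st[i,4]>12:
            q=onz(c,*ce[i],.106)-o;print(n,st[i],(1e3*q@x).round(1),(1e3*q@y).round(1))
a=cv2.imread('pics/top2.png')[175:270,195:350];cv2.imwrite('pics/top2c.png',cv2.resize(a,None,fx=5,fy=5,interpolation=cv2.INTER_CUBIC))
```

```text
top0 [285 205  10  43  57] -4.9 52.7
```

View pics/top2c.png

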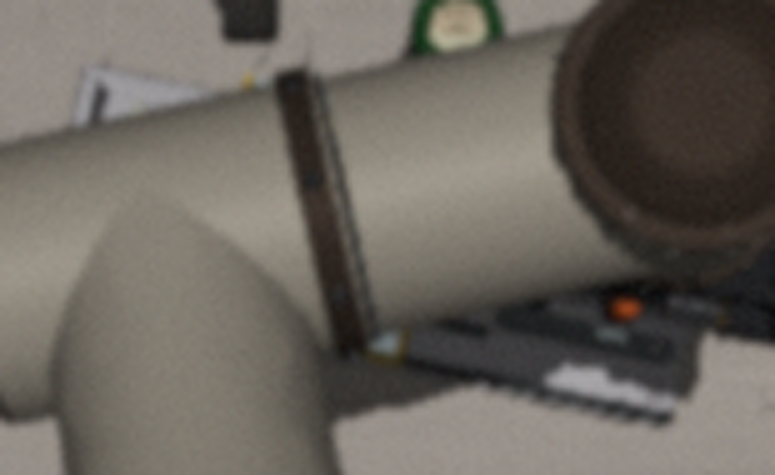

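Guard reached a hard stop (25 N), so I'm going on to the trigger.

Request:
servo_tool --commands '[[[0,-3,-4.5,0,0,0,0],[0,-3,-4.5,20,0,0,0],[0,-3,-4.5,50,0,0,0],[0,-3,-4.5,80,0,0,0],[0,-3,-4.5,100,0,0,0]]]'

```text
time_s: 7.25
tcp_pos: [0.4814, -0.0473, 0.1227]
ee_rot: [[0.98, -0.197, -0.002], [-0.197, -0.98, -0.0], [-0.002, 0.001, -1.0]]
wrist_force: [-0.4, 0.2, 0.2]
gripper_width: 1.0
gripper_force: 0.0
```

Request:
servo_tool --commands '[[[0,0,0,15,0,0,0],[0,0,0,30,0,0,0],[0,0,0,45,0,0,0],[0,0,0,56,0,0,0],[0,0,0,56,0,0,0]]]'

```text
time_s: 7.75
tcp_pos: [0.4814, -0.0477, 0.0672]
ee_rot: [[0.98, -0.198, -0.003], [-0.198, -0.98, -0.001], [-0.003, 0.001, -1.0]]
wrist_force: [0.1, -0.2, -0.6]
gripper_width: 1.001
gripper_force: 0.0
```

Request:
servo_tool --commands '[[[0.15,0,0,0,0,0,0],[0.25,0,0,0,0,0,0],[0.35,0,0,0,0,0,0],[0.45,0,0,0,0,0,0],[0.45,0,0,0,0,0,0]]]'

```text
time_s: 8.25
tcp_pos: [0.4826, -0.0492, 0.0693]
ee_rot: [[0.98, -0.198, 0.001], [-0.198, -0.98, -0.001], [0.001, 0.001, -1.0]]
wrist_force: [2.0, -6.9, 0.4]
gripper_width: 0.634
gripper_force: 3.2
```

Run:
```python
from h import *
c=cap('wrist','w3')
a=cv2.imread('pics/w3.png')[85:305,0:400];cv2.imwrite('pics/w3b.png',cv2.resize(a,None,fx=2,fy=2,interpolation=cv2.INTER_CUBIC))
s=r.sense();print(s['tcp_pos'],s['time_s'],s['wrist_force'],s['gripper_width'])
```

```text
[ 0.48265108 -0.04930279  0.06925675] 8.3 [ 1.13565616 -7.25587304  0.33243107] 0.5994437146205367
```

View pics/w3b.png

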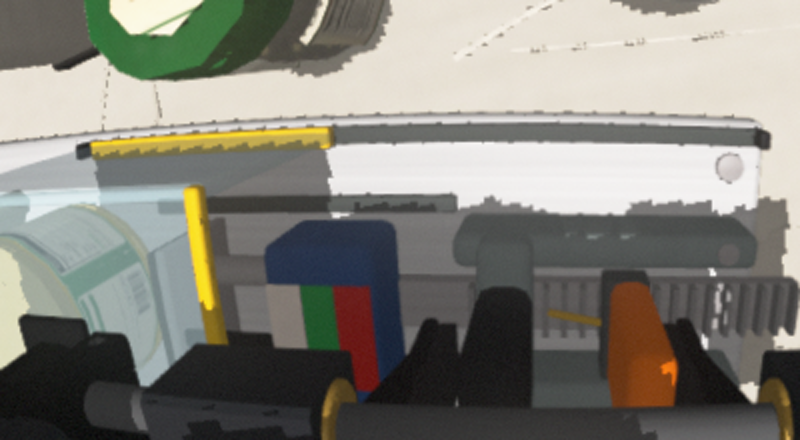

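The fingers straddle the trigger (right, about (640,350)) and the grip (500,340). The guard runner's left end (92,148) sits flush against the track's end stop (83,150). Now pumping.

Request:
servo_tool --commands '[[[0.5,0,0,0,0,0,0],[0.57,0,0,0,0,0,0],[0.57,0,0,0,0,0,0],[0.57,0,0,0,0,0,0],[0.57,0,0,0,0,0,0]]]'

```text
time_s: 8.8
tcp_pos: [0.4835, -0.0454, 0.0692]
ee_rot: [[0.98, -0.199, 0.004], [-0.199, -0.98, 0.004], [0.003, -0.005, -1.0]]
wrist_force: [-1.6, 13.3, 1.6]
gripper_width: 0.436
gripper_force: 14.0
```

Request:
servo_tool --commands '[[[0.3,0,0,0,0,0,0],[0.06,0,0,0,0,0,0],[0.06,0,0,0,0,0,0],[0.06,0,0,0,0,0,0],[0.06,0,0,0,0,0,0]]]'

```text
time_s: 9.3
tcp_pos: [0.4822, -0.0485, 0.0686]
ee_rot: [[0.98, -0.199, -0.0], [-0.199, -0.98, -0.0], [-0.0, 0.0, -1.0]]
wrist_force: [0.3, -0.5, 1.2]
gripper_width: 0.809
gripper_force: 0.7
```

Request:
servo_tool --commands '[[[0.06,0,0,0,0,0,0],[0.2,0,0,0,0,0,0],[0.4,0,0,0,0,0,0],[0.57,0,0,0,0,0,0],[0.57,0,0,0,0,0,0]]]'

```text
time_s: 9.8
tcp_pos: [0.482, -0.0491, 0.0684]
ee_rot: [[0.98, -0.198, -0.001], [-0.198, -0.98, -0.002], [-0.001, 0.002, -1.0]]
wrist_force: [0.5, -6.5, -1.5]
gripper_width: 0.66
gripper_force: 3.2
```

Request:
servo_tool --commands '[[[0.57,0,0,0,0,0,0],[0.57,0,0,0,0,0,0],[0.57,0,0,0,0,0,0],[0.57,0,0,0,0,0,0],[0.57,0,0,0,0,0,0]]]'

```text
time_s: 10.3
tcp_pos: [0.4828, -0.0453, 0.0683]
ee_rot: [[0.98, -0.199, 0.002], [-0.199, -0.98, 0.004], [0.001, -0.004, -1.0]]
wrist_force: [-2.2, 15.2, -1.0]
gripper_width: 0.434
gripper_force: 15.5
```

```bash
cat > pk.py <<'E'
import sys
from h import *
n=sys.argv[1];c=cap('wrist',n)
s=r.sense();print(s['tcp_pos'],s['time_s'],s['wrist_force'],s['gripper_width'],s['gripper_force'])
p0=np.array([.4826,-.0493,0])
hs=cv2.cvtColor(c['pixels'],cv2.COLOR_RGB2HSV);g=c['pixels'].astype(int)
Rr=slice(150,290)
m=((hs[...,0]>170)|(hs[...,0]<4))&(hs[...,1]>120);gr=(hs[...,0]>50)&(hs[...,0]<75)&(hs[...,1]>110);og=(hs[...,0]>7)&(hs[...,0]<15)&(hs[...,1]>180)
for k,q in(('red',m),('green',gr),('orange',og)):
    yy,xx=np.nonzero(q[170:290,:400]);
    if len(xx):print(k,len(xx),np.percentile(xx,[5,50,95]),np.median(yy)+170)
E
python3 pk.py w4
```

```text
[ 0.48281134 -0.04524443  0.0682904 ] 10.35 [-1.3333456  15.05437012  0.18281321] 0.4400486568045932 15.584086755479802
red 515 [129. 136. 144.] 242.0
green 276 [117.75 122.5  127.  ] 242.0
orange 1524 [292.   303.   316.85] 261.0
```

```bash
cat >> pk.py <<'E'
y=np.array([.199,.98,0]);o=np.array([.4826,-.0493,0])
yy,xx=np.nonzero(gr[200:290,:250]);yy+=200
k=xx>0
for u,v,t in((np.median(xx),np.median(yy),'green now'),):
    print(t,(1e3*(onz(c,u,v,.052,True)-o)@y).round(1),len(xx))
E
python3 pk.py w4
python3 - <<'E'
from h import *
y=np.array([.199,.98,0]);o=np.array([.4826,-.0493,0])
c=np.load('pics/w3.npz')
print('w3 green',1e3*(onz(c,159.5,240,.052,True)-o)@y)
c=np.load('pics/w2.npz');print('w2 green',1e3*(onz(c,374/2.2857+50,225/2.2857+95,.052,True)-o)@y)
a=cv2.imread('pics/w4.png')[140:300,0:330];cv2.imwrite('pics/w4b.png',cv2.resize(a,None,fx=2.4,fy=2.4,interpolation=cv2.INTER_CUBIC))
E
```

```text
[ 0.48283033 -0.04522494  0.06830848] 10.4 [-1.51983889 13.94133982  0.37771211] 0.435843472144264 17.22105503846251
red 512 [129. 136. 144.] 242.0
green 273 [118. 123. 127.] 242.0
orange 1522 [292. 303. 316.] 261.0
green now 97.0 273
w3 green 68.2273888389223
w2 green 62.63511199924719
```

View pics/w4b.png

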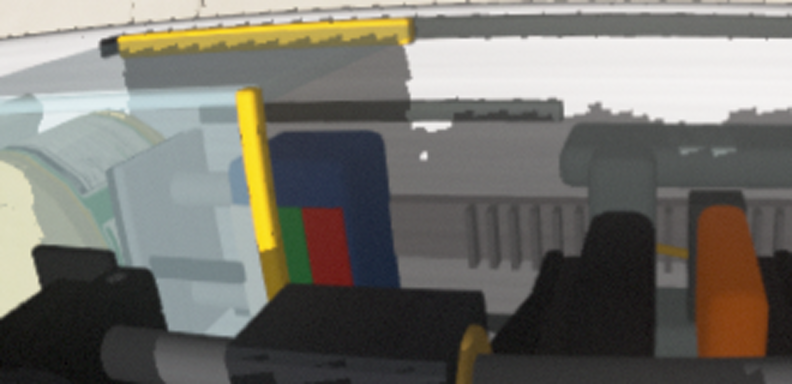

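Two strokes moved the jaw about 34 mm: the scale has passed under the guard edge (290,240), and the pad plate (130,220) is nearing the tin. I'll shift the tool 4 mm towards +y so only the trigger finger loads the wrist, then make stroke 3 carefully.

Request:
servo_tool --commands '[[[0.3,0,-1,0,0,0,0],[0,0,-3,0,0,0,0],[0,0,-4,0,0,0,0],[0,0,-4,0,0,0,0],[0,0,-4,0,0,0,0]]]'

```text
time_s: 10.9
tcp_pos: [0.4828, -0.0445, 0.0684]
ee_rot: [[0.98, -0.199, -0.001], [-0.199, -0.98, -0.0], [-0.001, 0.0, -1.0]]
wrist_force: [0.0, -1.3, -1.7]
gripper_width: 0.803
gripper_force: 0.8
```

Request:
servo_tool --commands '[[[0,0,0,0,0,0,0],[0,0,0,0,0,0,0],[0.15,0,0,0,0,0,0],[0.25,0,0,0,0,0,0],[0.3,0,0,0,0,0,0]]]'

```text
time_s: 11.4
tcp_pos: [0.4833, -0.0451, 0.0688]
ee_rot: [[0.98, -0.197, -0.0], [-0.197, -0.98, -0.002], [0.0, 0.002, -1.0]]
wrist_force: [1.8, -9.0, -1.4]
gripper_width: 0.809
gripper_force: 4.1
```

Request:
servo_tool --commands '[[[0.32,0,0,0,0,0,0],[0.34,0,0,0,0,0,0],[0.36,0,0,0,0,0,0],[0.38,0,0,0,0,0,0],[0.4,0,0,0,0,0,0]]]'

```text
time_s: 11.9
tcp_pos: [0.4833, -0.0457, 0.0688]
ee_rot: [[0.98, -0.198, -0.0], [-0.198, -0.98, -0.002], [0.0, 0.002, -1.0]]
wrist_force: [1.8, -9.7, -0.9]
gripper_width: 0.609
gripper_force: 4.4
```

```bash
python3 pk.py w5
```

```text
[ 0.48328792 -0.04569049  0.06879604] 11.95 [ 2.30428935 -9.13687827 -0.45374329] 0.6056023582118379 4.426451590843499
red 362 [118. 124. 130.] 242.0
orange 1660 [305. 318. 333.] 262.0
green now nan 0
  return _methods._mean(a, axis=axis, dtype=dtype,
  ret = ret.dtype.type(ret / rcount)
```

Request:
servo_tool --commands '[[[0.42,0,0,0,0,0,0],[0.44,0,0,0,0,0,0],[0.46,0,0,0,0,0,0],[0.48,0,0,0,0,0,0],[0.49,0,0,0,0,0,0]]]'

```text
time_s: 12.45
tcp_pos: [0.4832, -0.0462, 0.0688]
ee_rot: [[0.98, -0.198, -0.001], [-0.198, -0.98, -0.003], [0.0, 0.003, -1.0]]
wrist_force: [1.7, -11.9, -0.5]
gripper_width: 0.521
gripper_force: 5.6
```

Request:
servo_tool --commands '[[[0.5,0,0,0,0,0,0],[0.52,0,0,0,0,0,0],[0.54,0,0,0,0,0,0],[0.56,0,0,0,0,0,0],[0.57,0,0,0,0,0,0]]]'

```text
time_s: 12.95
tcp_pos: [0.4834, -0.0454, 0.0688]
ee_rot: [[0.98, -0.198, 0.0], [-0.198, -0.98, -0.001], [0.001, 0.001, -1.0]]
wrist_force: [1.7, -4.4, -0.4]
gripper_width: 0.438
gripper_force: 11.8
```

```bash
python3 pk.py w6 2>/dev/null
python3 - <<'E'
import cv2
a=cv2.imread('pics/w6.png')[140:300,0:330];cv2.imwrite('pics/w6b.png',cv2.resize(a,None,fx=2.4,fy=2.4,interpolation=cv2.INTER_CUBIC))
E
```

```text
[ 0.48338678 -0.04523944  0.06879151] 13.0 [ 0.83783125 -4.62026289 -0.72549026] 0.44055567649709915 11.972553992776227
red 39 [117.9 120.  122. ] 244.0
orange 1500 [292. 304. 317.] 262.0
green now nan 0
```

Request:
servo_tool --commands '[[[0.3,0,0,0,0,0,0],[0,0,0,0,0,0,0],[0,0,0,0,0,0,0],[0,0,0,0,0,0,0],[0,0,0,0,0,0,0]]]'

```text
time_s: 13.5
tcp_pos: [0.4835, -0.0442, 0.0688]
ee_rot: [[0.98, -0.198, 0.001], [-0.198, -0.98, 0.0], [0.001, -0.0, -1.0]]
wrist_force: [0.4, -2.1, 0.7]
gripper_width: 0.807
gripper_force: 1.2
```

Request:
servo_tool --commands '[[[0,0,0,0,0,0,0],[0,0,0,0,0,0,0],[0.1,0,0,0,0,0,0],[0.15,0,0,0,0,0,0],[0.2,0,0,0,0,0,0]]]'

```text
time_s: 14.0
tcp_pos: [0.4828, -0.0445, 0.0684]
ee_rot: [[0.98, -0.198, -0.001], [-0.198, -0.98, -0.0], [-0.001, 0.001, -1.0]]
wrist_force: [0.9, -2.6, 0.1]
gripper_width: 0.842
gripper_force: 1.3
```

Request:
servo_tool --commands '[[[0.22,0,0,0,0,0,0],[0.24,0,0,0,0,0,0],[0.26,0,0,0,0,0,0],[0.28,0,0,0,0,0,0],[0.28,0,0,0,0,0,0]]]'

```text
time_s: 14.5
tcp_pos: [0.4825, -0.0455, 0.0684]
ee_rot: [[0.98, -0.198, -0.002], [-0.198, -0.98, -0.002], [-0.001, 0.002, -1.0]]
wrist_force: [1.2, -9.2, -1.2]
gripper_width: 0.728
gripper_force: 4.5
```

Request:
servo_tool --commands '[[[0.3,0,0,0,0,0,0],[0.32,0,0,0,0,0,0],[0.34,0,0,0,0,0,0],[0.34,0,0,0,0,0,0],[0.34,0,0,0,0,0,0]]]'

```text
time_s: 15.0
tcp_pos: [0.4824, -0.0459, 0.0684]
ee_rot: [[0.98, -0.198, -0.002], [-0.198, -0.98, -0.002], [-0.002, 0.003, -1.0]]
wrist_force: [1.0, -10.3, -2.4]
gripper_width: 0.665
gripper_force: 5.3
```

```bash
python3 pk.py w7 2>/dev/null
python3 - <<'E'
from h import *
for n in('w6','w7'):
    c=np.load(f'pics/{n}.npz')['pixels']
    for v in (228,234,240):
        print(n,v,' '.join('%d,%d,%d'%tuple(p) for p in c[v,70:132:2]))
E
```

```text
[ 0.48243485 -0.04592951  0.06837203] 15.05 [  0.91249858 -10.8618091   -2.2795615 ] 0.6628320327721874 5.3081431752070785
red 243 [116. 121. 125.] 241.0
orange 1749 [309. 322. 338.] 261.0
green now nan 0
w6 228 144,156,160 146,159,162 148,161,164 174,184,184 175,187,186 174,186,184 176,186,186 175,187,186 175,185,184 168,181,178 123,165,147 124,166,149 123,166,147 122,166,145 122,166,145 122,165,145 134,152,140 170,140,130 248,220,41 250,225,35 250,224,38 220,178,31 128,104,33 110,62,35 86,42,44 45,53,71 42,48,63 42,48,62 39,46,60 38,45,59 40,47,60
w6 234 145,159,162 147,159,164 146,159,162 159,173,174 174,186,184 175,185,185 173,185,184 177,188,187 175,186,185 177,187,186 142,170,160 122,166,146 121,165,146 123,167,147 123,165,147 123,167,147 123,163,144 158,134,134 209,168,88 249,222,29 250,226,33 242,208,32 163,130,30 116,91,33 102,41,31 50,50,68 39,48,66 39,46,60 39,46,60 42,48,62 42,48,62
w6 240 145,158,163 141,156,160 146,159,162 146,159,163 174,185,184 175,186,185 175,187,186 176,187,187 174,185,184 176,186,186 169,181,180 122,164,145 123,166,147 122,166,148 122,166,147 121,1
[... 516 characters left out ...]
34 147,160,164 146,158,162 147,160,163 146,160,162 146,159,161 171,183,182 174,186,185 174,186,185 175,186,185 174,185,184 177,187,186 173,184,183 133,168,152 122,166,146 121,165,145 120,164,144 122,164,145 209,187,83 249,223,27 250,226,35 240,205,34 152,122,28 114,87,34 110,39,32 109,38,31 109,36,31 106,40,35 53,46,62 38,48,65 39,46,63 36,43,59
w7 240 145,157,160 146,159,163 144,158,159 146,159,162 145,159,162 147,160,163 176,187,185 173,185,184 173,185,185 175,186,185 174,186,185 176,187,186 163,176,175 123,166,147 122,166,145 122,165,145 119,164,144 127,164,139 245,214,38 250,225,30 250,226,35 213,171,28 111,89,25 109,54,32 109,33,29 108,31,29 108,33,28 82,35,38 38,46,67 36,45,64 35,42,60
```

Request:
servo_tool --commands '[[[0.36,0,0,0,0,0,0],[0.38,0,0,0,0,0,0],[0.4,0,0,0,0,0,0],[0.4,0,0,0,0,0,0],[0.4,0,0,0,0,0,0]]]'

```text
time_s: 15.55
tcp_pos: [0.4824, -0.0462, 0.0684]
ee_rot: [[0.98, -0.198, -0.002], [-0.198, -0.98, -0.003], [-0.002, 0.003, -1.0]]
wrist_force: [2.0, -13.1, -0.9]
gripper_width: 0.604
gripper_force: 6.1
```

Request:
servo_tool --commands '[[[0.42,0,0,0,0,0,0],[0.44,0,0,0,0,0,0],[0.46,0,0,0,0,0,0],[0.46,0,0,0,0,0,0],[0.46,0,0,0,0,0,0]]]'

```text
time_s: 16.05
tcp_pos: [0.4823, -0.0466, 0.0684]
ee_rot: [[0.98, -0.198, -0.003], [-0.198, -0.98, -0.003], [-0.002, 0.004, -1.0]]
wrist_force: [1.4, -14.5, -1.9]
gripper_width: 0.544
gripper_force: 6.9
```

```bash
cat > pf.py <<'E'
import sys
from h import *
n=sys.argv[1];c=cap('wrist',n)['pixels'].astype(int)
s=r.sense();print(s['tcp_pos'],s['time_s'],s['wrist_force'],s['gripper_width'],s['gripper_force'])
for v in range(222,262,6):
    print(v,' '.join('%d,%d,%d'%tuple(p) for p in c[v,40:112:3]))
a=cv2.imread(f'pics/{n}.png')[195:275,20:150];cv2.imwrite(f'pics/{n}b.png',cv2.resize(a,None,fx=6,fy=6,interpolation=cv2.INTER_CUBIC))
E
python3 pf.py w8
```

```text
[ 0.48232279 -0.04657228  0.06838038] 16.1 [  1.4596503  -13.82054238  -2.06697804] 0.5442125373902421 6.883710231631994
222 155,168,171 146,158,161 145,159,162 145,160,164 144,159,161 144,157,160 146,159,162 153,167,170 154,167,171 153,167,169 154,167,170 138,156,165 122,146,162 122,146,162 121,145,162 120,144,161 120,145,161 121,146,162 121,145,161 122,145,161 135,147,154 250,223,29 248,222,41 138,112,37
228 156,170,172 146,159,163 146,159,162 147,161,164 146,159,162 145,158,161 146,158,161 147,160,163 148,160,162 146,158,161 146,158,161 169,181,180 174,186,186 175,186,187 175,187,185 174,185,184 123,165,146 121,166,146 124,166,148 121,164,144 147,144,136 248,221,33 251,227,39 191,154,33
234 147,161,163 153,167,169 145,157,162 146,159,162 146,159,163 145,160,162 144,156,158 146,160,163 147,161,163 146,158,160 145,159,162 150,162,165 176,187,185 173,185,185 175,186,185 176,186,185 131,166,151 122,167,147 123,167,146 121,165,145 122,160,143 237,200,64 250,224,30 237,199,33
240 122,137,139 154,169,172 146,159,162 145,158,162 145,158,161 145,157,161 144,159,163 145,157,162 146,159,162 
[... 287 characters left out ...]
,153,156 142,156,158 143,155,159 154,168,170 173,185,184 175,186,186 174,184,184 172,184,184 122,167,146 119,164,144 120,165,145 120,164,143 135,150,139 137,110,35 137,111,33
252 41,41,41 37,39,40 35,36,33 34,35,33 31,35,33 34,36,37 40,43,42 52,58,58 117,134,136 120,134,137 116,131,135 119,133,137 118,132,136 119,134,137 116,132,135 118,132,136 139,151,152 148,171,163 120,165,145 121,166,146 121,166,145 120,163,143 139,114,68 136,109,28
258 27,31,30 27,30,27 29,31,30 31,31,31 31,31,31 30,32,31 27,29,26 30,31,29 47,49,47 146,158,163 153,167,170 155,168,172 154,167,169 169,181,180 172,182,183 172,183,183 173,183,183 171,181,181 120,163,145 118,164,143 118,163,144 120,163,144 100,95,91 40,39,34
```

The pixel profile shows the pointer tip at about (88,252), just short of the white/green boundary at 90–91, so about 9 mm compression. The force (14 N) agrees. About 4.5 mm of stroke is left, which should bring it to about 13 mm, in the green.

Request:
servo_tool --commands '[[[0.48,0,0,0,0,0,0],[0.5,0,0,0,0,0,0],[0.52,0,0,0,0,0,0],[0.52,0,0,0,0,0,0],[0.52,0,0,0,0,0,0]]]'

```text
time_s: 16.6
tcp_pos: [0.4823, -0.0468, 0.0684]
ee_rot: [[0.98, -0.198, -0.003], [-0.198, -0.98, -0.004], [-0.002, 0.004, -1.0]]
wrist_force: [1.7, -15.5, -1.4]
gripper_width: 0.481
gripper_force: 8.0
```

Request:
servo_tool --commands '[[[0.54,0,0,0,0,0,0],[0.55,0,0,0,0,0,0],[0.56,0,0,0,0,0,0],[0.57,0,0,0,0,0,0],[0.57,0,0,0,0,0,0]]]'

```text
time_s: 17.1
tcp_pos: [0.4827, -0.045, 0.0684]
ee_rot: [[0.98, -0.199, -0.001], [-0.199, -0.98, -0.001], [-0.001, 0.001, -1.0]]
wrist_force: [1.1, -5.2, -1.7]
gripper_width: 0.436
gripper_force: 15.6
```

```bash
python3 pf.py w9
```

```text
[ 0.48269504 -0.04498     0.06836357] 17.15 [ 0.62149015 -5.72672011 -1.68773523] 0.4339119397164346 15.65363482979592
222 153,167,170 152,164,167 145,158,161 147,161,163 148,161,163 145,158,161 145,159,161 145,159,163 153,167,168 155,168,171 123,147,165 121,147,163 123,147,163 121,145,161 121,146,162 122,148,163 121,145,161 122,146,161 122,146,162 122,145,163 123,146,162 139,151,154 250,222,31 250,225,40
228 129,143,145 155,168,173 148,160,163 146,160,162 147,159,164 145,158,161 146,158,162 144,157,160 143,158,160 149,162,164 177,188,188 175,186,184 175,186,186 175,187,185 133,169,152 122,166,147 122,165,147 123,166,146 126,160,142 161,133,134 162,134,136 163,134,133 249,221,35 251,227,36
234 122,136,139 154,169,171 147,159,164 144,158,160 146,160,162 146,158,162 146,158,162 145,157,161 145,158,161 148,160,163 172,184,183 174,186,185 174,186,184 175,186,186 168,181,178 123,167,146 122,166,146 121,165,146 121,164,145 163,137,135 163,134,134 163,133,134 230,191,74 250,224,32
240 132,147,148 137,151,154 155,168,170 147,159,163 143,158,160 146,159,163 146,159,162 144,159,161 145,157,160
[... 293 characters left out ...]
5 140,153,157 170,181,181 170,182,181 172,183,184 174,186,185 145,170,161 120,165,145 121,166,146 121,165,144 123,163,144 162,133,133 163,134,133 162,133,134 135,109,37
252 44,46,45 42,42,41 32,32,32 40,40,41 33,38,37 37,39,41 39,41,41 53,59,58 119,134,138 117,132,135 119,133,136 118,133,136 119,133,138 117,132,136 117,133,136 118,132,135 117,131,135 120,162,142 119,163,144 122,165,145 158,138,136 162,133,134 163,135,134 144,117,83
258 29,30,28 29,30,28 30,30,32 31,31,32 28,29,30 31,32,30 27,31,30 28,31,28 47,50,50 144,157,159 152,166,168 156,169,172 174,185,186 172,183,184 172,183,182 173,181,182 134,163,154 120,165,145 122,165,147 121,165,146 129,154,140 163,133,134 161,131,133 160,130,129
```

View pics/w9b.png

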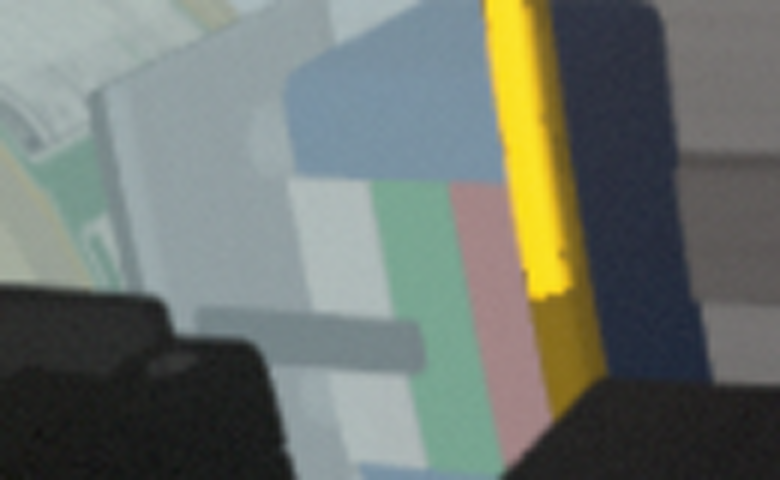

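The pointer tip at (422,345) lies in the green (400–478 at that row), the guard covers the jaw, and the trigger is held against its own stop. Handing in.

```bash
python3 -c "
from station import r
s=r.sense();print(s['gripper_width'],s['gripper_force'],s['wrist_force']);print(r.finish_job())"
```

```text
0.4339119397164346 15.65363482979592 [ 0.62149015 -5.72672011 -1.68773523]
the job is handed in; nothing more can be done
None
```

The tin is clamped and the job is handed in at about 17 s; no verdict came back. The guard is over the jaw against its end stop (25 N felt, though I measured about 127 mm of the nominal 130 mm travel). The pointer reads about 13 mm, in the green, and the gripper is still holding the trigger squeezed.

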